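# Shut the kettle, lift it off its base and hold it level over the mug

## Robot

A 6-joint arm with a two-finger parallel gripper is mounted at the origin on a cart in front of the work surface, level with it; the furniture and walls round the work are solid. World frame = base frame: x ahead of the robot, y to its left, z up, the work surface at z = 0. Lengths are in mm, angles in rad, forces in N, time in s.
With the tool pointing down it reaches from about 300 to 775 mm from the base axis. Payload 14.6 kg.
Tool frame: the origin (TCP) lies between the finger pads; the fingertips stand 8 mm ahead of it and the grasp point (between the pads) lies 11 mm behind it; z points along the fingers, y is the direction in which the jaws open and shut (so a half turn about z gives the same grasp; the last joint's range is limited). The gripper opens to 94 mm and grips with 3 to 60 N. Pads are 16 mm wide; open, the fingers measure 119 mm over their backs; the gripper's body (75 mm by 177 mm) begins 78 mm behind the grasp point.
Start: joints at [1.103, 0.3, 1.521, -0, 1.321, -0.067], TCP at [214.582, 506.403, 213.446] pointing down, gripper open.
Joint ranges: [-3.03, 3.03], [-0.79, 2.21], [0.23, 2.52], [-1.04, 4.18], [0, 3.07], [-2.55, 2.55]. Speed limits (rad/s): [2.22, 2.22, 2.57, 3.14, 3.14, 3.14].

## Interface

Orientations are given as [roll, pitch, yaw] about the fixed x, y, z axes, in that order (R = Rz(yaw) Ry(pitch) Rx(roll)).
In Python, from cell import manip gives the robot as it stands. The module is installed in compiled form; this text tells all that it offers.
- The arm moves only by the tool send_rows, never from a script. Its argument "series" is a list that holds one entry, the list of rows, each a list of 5 numbers: the opening, from 0 (shut) to 1 (fully open), then the shift along the tool's x, y, z in mm, then the turn about the tool's z in degrees. In form: [[[gripper, dx, dy, dz, roll], ...]]. A call has 1 to 10 rows; each row is the pose to reach, as a shift and turn from the pose commanded when the call began, along the tool's axes at that moment; what a row does not reach only later rows make up. A row lasts 1/10 s, in which the tool goes at most 50 mm and 8.59 degrees, less where a joint would pass 70% of its speed; a pose out of reach is approached as far as the arm can. A call with a gripper value outside its range is refused whole. The fingers move at their own pace and stop on an object; "newtons" is the grip in N (left out, the last holds). Time passes only in rows, so rows that repeat a pose let the fingers close. It gives the time, the measured TCP pose, the force and the opening at its end, in the units of the state.
- manip.read_state(): the state, without advancing time (a new reading comes with each control period).
- manip.camera(name): name is "scene" or "top" or "wrist"; returns a dict with "img" (400x640x3 uint8, red, green, blue), "vfov" (degrees; the focal length in pixels is half the picture's height over the tangent of half this angle, whatever the lens; pixels are square), "cx", "cy" (the principal point, pixels), "pose" (4x4, takes a point from camera to world coordinates); the wrist camera has in their place "T_tool_cam" (4x4, takes a point from camera to tool coordinates, whose origin is the TCP and whose axes are the flange's). Camera axes: x right, y down, z forward; pixel columns grow to the right and rows downward; lengths in mm; the calibration is good to about 2 mm. A picture is of the moment at which its call begins: read the wrist's pose just before it. There is no depth.
- manip.sign_off(): hands the job in, once; it reports no verdict.
Trained networks look in a picture, given as the dict that the camera call returned (one of the last four; its "shot" number tells which), for a name from the list of things; names that differ only in an ending like _2 or _b are one class to them, and where a whole thing is asked for, a point or a joint stands for the part that bears it (a point fixed in the world has none). Each returns a list of dicts, best first, with "conf" (0 to 1); they miss things now and then, are a little off and sometimes report something else, mostly with a low value. They report only what shows in the picture. A call takes as long as a camera call.
- manip.find_in(target, picture): "rect" ([left, top, width, height] in pixels, round what is visible of it).
- manip.silhouettes(target, picture): "pixels" (400x640 bool, what is visible of it) and "rect" ([left, top, width, height] in pixels, round what is visible of it).
The state is a dict: "clock": time; "joints": joint angles; "qd": joint speeds; "effort": joint torques, N m; "eef_pos": TCP position; "eef_rot": TCP orientation; "wrist_force": force on the tool from outside, world axes, zero at the start; "moment": the same for the moment, N m; "finger_gap": finger opening in mm.
Only numpy, scipy, OpenCV 4.12 (cv2) and the standard library are available. Lean on these libraries where they do the work, as an engineer would, in place of code of your own. Each camera call takes 0.05 s, during which the arm holds its last target. There are 200 camera calls.

## Task

The lid of the kettle in front of you has been left open: push it fully shut while the kettle stands on its power base, then take the kettle by its handle, lift it clear of the base and carry it, level all the way as you would a full kettle, until its spout is over the mouth of the dotted mug beside it, just above the rim. Finish while holding it there, steady and level in the air, ready to pour: do not pour, put it down or let go, and leave the mug, the base and the other things around where they are.

Things in the scene. Friction and masses are not known exactly. Their poses are not given: they have to be found in the camera images.
- kettle: steel cordless kettle, 163 x 225 x 218 mm, about 0.5 kg, upright on its base. Origin at underside height; z up, +y to the spout, -y to the black strap handle, which arches back and down to y = -111 mm. Round body (foot radius 81 mm) centred at y = +31 mm. Centre of mass near y = +12 mm: held by the handle it tries to tip spout-down, so grip hard (60 N or more) and check that it hangs level
- kettle_handle (a point): grasp point in the top of the handle, 52 mm behind the kettle's origin, 200 mm above its underside. The rubber-clad strap is 36 mm wide here (along the kettle's x), its top 15 mm above this point; take it from above, fingers closing along the kettle's x, tips 15 to 20 mm below this point. From 30 mm further towards the spout the body rises to 216 mm (lid shut)
- kettle_spout (a point): tip of the spout, 109 mm in front of the kettle's origin, 199 mm above its underside. It does not stick out beyond the kettle's foot, so the kettle must be held higher than the mug to bring the spout over it
- kettle_lid (a joint): angle of the kettle's lid in rad: 0 = shut, 1.4 = wide open (upright). It closes towards the spout. The hinge is stiff: the lid stays where it is left and follows a push of about 1 N
- lid_hinge (a point): middle of the lid's hinge, 18 mm behind the kettle's origin, 206 mm above its underside; the hinge axis is the kettle's x
- lid_edge (a point): front edge of the lid (black disc 105 mm across, 18 mm thick), 101 mm from the hinge, moving with the lid; shut it lies towards the spout, open it stands above the hinge. The lid's outer face lies 10 mm beyond the line from hinge to edge; it looks up when shut and back to the handle when open
- kettle_base: black round power base under the kettle, a disc 166 mm across and 21 mm high, centred 78 mm from the origin along -x; its cord runs out to +x. Loose
- mug: white mug with blue dots, 94 mm high, 83 mm across, handle towards its own -y; loose. Origin on the worktop under it, z up
- mug_mouth (a point): centre of the mug's mouth at the height of the rim, 94 mm above the worktop; the opening is about 74 mm across
- teaspoon: teaspoon with a red handle, 132 x 26 x 11 mm, lying on the worktop; origin under its middle, x along it
- lemon: lemon, 78 x 55 x 56 mm, lying on the worktop; origin under its middle
- tumbler: grey tapered tumbler, 74 mm across, 99 mm high; origin under its middle

How it is judged (in metres and radians):
On the way, in this order (a step that is already met when the one before it is completed fails the run):
1. the lid is shut (within 0.06 rad) while the kettle stands on its base (value of joint kettle_lid below 0.06 rad and height (world z) of kettle below 0.03 m), for 0.2 s.
2. the kettle is lifted clear of its base, lid shut and level within 0.2 rad (height (world z) of kettle above 0.05 m and value of joint kettle_lid below 0.1 rad and angle between kettle's own z axis and vertical below 0.2 rad and contact force between kettle and kettle_base below 0.1 N and contact force between kettle and the fingers above 2 N), for 0.2 s.
At the end, for the whole second after the job is handed in: Kettle held by the fingers alone, still, underside over 100 mm and spout 300 to 420 mm above the worktop, spout within 37 mm of the mug mouth's centre seen from above, lid within 0.06 rad of shut, level within 0.14 rad; mug moved under 20 mm, upright; base, spoon, lemon, tumbler under 30 mm (value of joint kettle_lid below 0.06 rad and angle between kettle's own z axis and vertical below 0.14 rad and height (world z) of kettle above 0.1 m and height (world z) of kettle_spout between 0.3 and 0.42 m and horizontal distance between kettle_spout and mug_mouth below 0.037 m and contact force between kettle and the fingers above 2 N and contact force between kettle and mug below 0.1 N and contact force between kettle and kettle_base below 0.1 N and contact force between kettle and tumbler below 0.1 N and linear speed of kettle below 0.02 m/s and angular speed of kettle below 0.1 rad/s and distance of mug from where it was at the start of the episode below 0.02 m and angle between mug's own z axis and vertical below 0.1 rad and distance of each of kettle_base, teaspoon, lemon, tumbler from where it was at the start of the episode below 0.03 m); the arm keeps its last pose, push and grip.
It fails at once if the kettle is tilted by more than 0.35 rad, so that it would spill (angle between kettle's own z axis and vertical above 0.35 rad).
It fails at once if the kettle is off its base with its lid open (height (world z) of kettle above 0.035 m and value of joint kettle_lid above 0.25 rad).
It fails at once if the mug is pushed 20 mm or tipped (distance of mug from where it was at the start of the episode above 0.02 m or angle between mug's own z axis and vertical above 0.3 rad).
It fails at once if the base, teaspoon, lemon or tumbler is pushed 30 mm away (distance of any of kettle_base, teaspoon, lemon, tumbler from where it was at the start of the episode above 0.03 m).
It also fails if it takes over 54 s, if anything falls off the work surface, if the arm or the gripper's body presses on something with over 40 N, if the wrist force passes 120 N, or if a joint passes its speed limit or range.

## Working session

There is one attempt and no reset: what is moved stays moved. The work goes in short steps, Python scripts to look and compute and a tool call to move; the robot and the scene stay as the last step left them, time stands still between calls to the robot, and variables do not carry over. Pictures are saved under pics/ and viewed, about 8 in all and at most 12, crops included, and the job is handed in when it is done.

Besides the shell and the picture viewer there is one more tool, called after "Call:" as name([rows], argument=value, ...), one row to a line, values as JSON. send_rows: Moves the arm, as the interface text tells. Its arguments: {"type":"object","properties":{"series":{"type":"array"},"newtons":{"type":"number"}},"required":["series"]}

```bash
mkdir -p pics
python3 - <<'E'
from cell import manip
import cv2,numpy as np
s=manip.read_state();print({k:np.round(v,3).tolist() for k,v in s.items()})
P=[]
for n in("scene","top"):
    c=manip.camera(n);P.append(c['img'])
    print(n,c['vfov'],c['cx'],c['cy'],np.round(c['pose'],4).tolist())
    for t in("kettle","kettle_handle","kettle_lid","kettle_spout","kettle_base","mug","tumbler","lemon","teaspoon"):
        r=manip.find_in(t,c);print(t,[(np.round(a['rect']).tolist(),round(a['conf'],2)) for a in r[:2]])
    cv2.imwrite(f'pics/{n}0.png',c['img'][:,:,::-1])
E
```

```text
{'clock': 0.0, 'joints': [1.103, 0.3, 1.522, -0.0, 1.321, -0.067], 'qd': [-0.001, 0.0, -0.0, 0.001, 0.001, 0.001], 'effort': [0.001, -53.18, -35.274, 0.071, 0.024, -0.0], 'eef_pos': [214.469, 506.186, 212.871], 'eef_rot': [-3.14, -0.0, 2.741], 'wrist_force': [0.022, -0.028, -0.56], 'moment': [-0.054, 0.019, -0.014], 'finger_gap': 93.689}
scene 46.678426424366414 317.8775498185926 202.1113250871756 [[-0.8388, -0.314, 0.4449, -155.9774], [-0.5442, 0.5118, -0.6648, 1251.7377], [-0.019, -0.7997, -0.6001, 1160.1142], [0.0, 0.0, 0.0, 1.0]]
kettle [([357.0, 148.0, 34.0, 72.0], 0.83)]
kettle_handle [([354.0, 149.0, 40.0, 69.0], 0.56)]
kettle_lid [([368.0, 150.0, 27.0, 20.0], 0.68)]
kettle_spout [([358.0, 150.0, 39.0, 70.0], 0.79)]
kettle_base [([314.0, 207.0, 17.0, 6.0], 0.57)]
mug [([306.0, 242.0, 23.0, 36.0], 0.62)]
tumbler [([335.0, 161.0, 17.0, 24.0], 0.59)]
lemon [([251.0, 289.0, 23.0, 18.0], 0.75), ([306.0, 246.0, 25.0, 33.0], 0.48)]
teaspoon []
top 42.82446791968759 310.45339412148616 197.35750340076132 [[-0.0208, -0.984, 0.1769, 315.2604], [-0.9997, 0.0185, -0.0148, 177.5163], [0.0113, -0.1771, -0.9841, 1526.4317], [0.0, 0.0, 0.0, 1.0]]
kettle [([352.0, 213.0, 90.0, 57.0], 0.69)]
kettle_handle [([353.0, 212.0, 85.0, 59.0], 0.89)]
kettle_lid [([396.0, 212.0, 18.0, 42.0], 0.61)]
kettle_spout [([352.0, 212.0, 88.0, 60.0], 0.74)]
kettle_base [([351.0, 214.0, 90.0, 61.0], 0.74), ([354.0, 169.0, 10.0, 95.0], 0.49)]
mug [([245.0, 211.0, 32.0, 45.0], 0.6)]
tumbler [([428.0, 147.0, 28.0, 28.0], 0.94), ([253.0, 171.0, 39.0, 22.0], 0.49)]
lemon [([182.0, 195.0, 19.0, 25.0], 0.71)]
teaspoon [([251.0, 173.0, 41.0, 22.0], 0.54), ([182.0, 198.0, 19.0, 20.0], 0.2)]
```

Run:
```python
import cv2
a=cv2.imread('pics/scene0.png')[120:320,230:430];b=cv2.imread('pics/top0.png')[120:300,160:470]
cv2.imwrite('pics/a.png',cv2.resize(a,None,fx=3,fy=3,interpolation=2));cv2.imwrite('pics/b.png',cv2.resize(b,None,fx=2.5,fy=2.5,interpolation=2))
```

```text
(no output)
```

View pics/a.png

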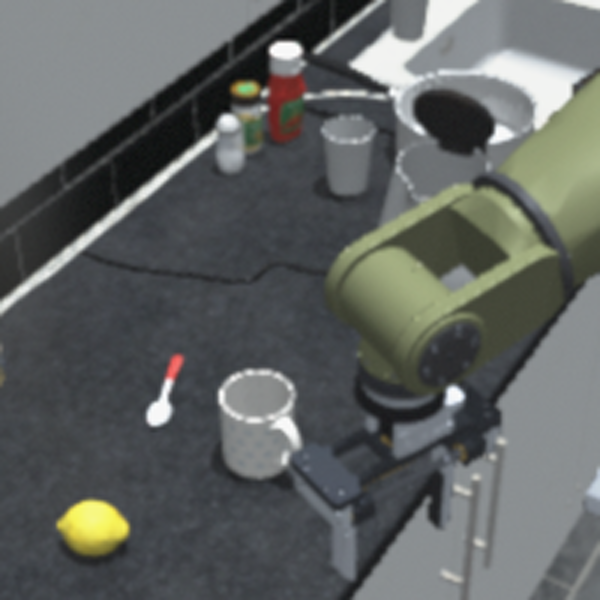

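View pics/b.png

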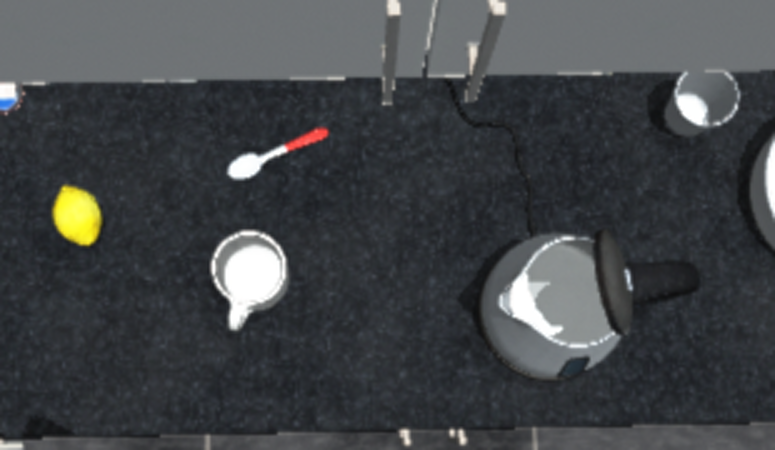

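The pictures show the kettle with its lid upright and spout at about top pixel (361,240). The handle points right towards world -y and ends at about (439,230). The mug rim is centred at about (260,227), and the spoon, lemon and tumbler are clear of the path. The arm hides part of the scene view.

```bash
cat > h.py <<'E'
import numpy as np, cv2
from cell import manip
from scipy.spatial.transform import Rotation as R
def campose(c,s=None):
    if 'pose' in c: return np.array(c['pose'])
    T=np.eye(4);T[:3,:3]=R.from_euler('xyz',s['eef_rot']).as_matrix();T[:3,3]=s['eef_pos']
    return T@np.array(c['T_tool_cam'])
def onz(c,T,uv,z):
    f=200/np.tan(np.radians(c['vfov']/2))
    d=T[:3,:3]@np.array([(uv[0]-c['cx'])/f,(uv[1]-c['cy'])/f,1]);p=T[:3,3]
    return (p+d*(z-p[2])/d[2])
def proj(c,T,p):
    f=200/np.tan(np.radians(c['vfov']/2))
    q=T[:3,:3].T@(np.asarray(p)-T[:3,3]);return np.array([c['cx']+f*q[0]/q[2],c['cy']+f*q[1]/q[2]])
def kp(k,p): # kettle pose (x,y,yaw,z)
    c,s=np.cos(k[2]),np.sin(k[2]);return np.array([k[0]+c*p[0]-s*p[1],k[1]+s*p[0]+c*p[1],k[3]+p[2]])
E
python3 - <<'E'
from h import *
c=manip.camera('top');T=campose(c);r=lambda a:np.round(a,1).tolist()
sp=onz(c,T,(361.2,240),220);print('spout',r(sp))
print('mug',r(onz(c,T,(260,227.2),94)))
m=manip.silhouettes('mug',c)[0]['pixels'];print('mugrect',manip.silhouettes('mug',c)[0]['rect'])
for z in(21,60):print('body',z,r(onz(c,T,(382.4,242.4),z)))
for z in(100,150,200):print('hend',z,r(onz(c,T,(439,230.5),z)))
k=manip.silhouettes('kettle',c)[0]['pixels'].astype(np.uint8)
np.save('ktop.npy',k)
# fit: model silhouette = foot disc r81 z21 + handle strap + lid open disc + body top
from scipy.optimize import minimize
def mask(v):
    kk=(v[0],v[1],v[2],21);im=np.zeros((400,640),np.uint8)
    def hull(P):
        q=np.array([proj(c,T,kp(kk,p)) for p in P]);cv2.fillPoly(im,[np.round(cv2.convexHull(q.astype(np.float32))*16).astype(np.int32)],1,shift=4)
    a=np.linspace(0,2*np.pi,40)
    hull([(81*np.cos(t),31+81*np.sin(t),2) for t in a]+[(52*np.cos(t),35+52*np.sin(t),205) for t in a]+[(0,109,199)])
    hull([(x,y,z) for x in(-18,18) for y,z in((-20,210),(-60,215),(-90,200),(-111,160),(-111,130))])
    hull([(52*np.cos(t),-18+d,260+50*np.sin(t)) for t in a for d in(-10,8)])
    return im
best=None
for yw in np.radians(np.arange(-15,25,2.5)):
    o=minimize(lambda v:(mask((v[0],v[1],v[2]/100))!=k).sum(),[470,-5,yw*100],method='Nelder-Mead',options=dict(initial_simplex=[[460,-20,yw*100],[485,-20,yw*100],[460,10,yw*100],[470,0,yw*100+8]]))
    if best is None or o.fun<best.fun:best=o
print(best.x,best.fun,k.sum())
x=best.x;K=(x[0],x[1],x[2]/100,21)
for n,p in dict(spout=(0,109,199),handle=(0,-52,200),hinge=(0,-18,206)).items():print(n,r(kp(K,p)),r(proj(c,T,kp(K,p))))
s=manip.read_state();print(np.round(manip.camera('wrist')['T_tool_cam'],3).tolist())
E
```

```text
spout [436.4, 29.9, 220.0]
mug [489.8, 300.1, 94.0]
mugrect [243.3, 214.1, 32.8, 37.9]
body 21 [446.5, -55.0, 21.0]
body 60 [443.1, -49.0, 60.0]
hend 100 [470.0, -204.1, 100.0]
hend 150 [464.5, -190.7, 150.0]
hend 200 [459.1, -177.3, 200.0]
[449.26626435 -77.82326637   8.81637459] 591.0 3160
spout [439.7, 30.8, 220.0] [360.8, 238.7]
handle [453.8, -129.6, 221.0] [422.8, 232.0]
hinge [450.9, -95.8, 227.0] [410.2, 233.1]
[[-0.001, -0.971, -0.239, 67.965], [1.0, -0.001, 0.0, 0.12], [-0.0, -0.239, 0.971, -172.41], [0.0, 0.0, 0.0, 1.0]]
```

Both methods agree: kettle origin about (449,-78), yaw about +6.5°, mug at about (490,300). Next I go up and across to behind the lid, turning the tool to the kettle's axes.

Call:
send_rows([
  [[0,0,0,-50,0],[0,0,0,-100,0],[0,0,0,-150,0],[0,0,0,-190,0],[0,-30,-32,-190,8],[0,-60,-64,-190,16],[0,-95,-102,-190,24],[0,-130,-139,-190,32],[0,-165,-176,-190,40],[0,-200,-214,-190,48]],
])

```text
clock: 2.25
eef_pos: [313.5, 234.4, 403.6]
eef_rot: [3.141, -0.0, 1.898]
wrist_force: [1.1, -0.1, 0.3]
finger_gap: 17.2
```

```bash
cat > go.py <<'E'
import sys;from h import *
# usage: go.py x y z yawdeg -> shift in current tool axes
s=manip.read_state();M=R.from_euler('xyz',s['eef_rot']).as_matrix()
x=[float(a) for a in sys.argv[1:5]]
print(np.round(s['clock'],2),np.round(s['eef_pos'],1),np.round(np.degrees(s['eef_rot']),2),np.round(s['wrist_force'],1),np.round(s['finger_gap'],1))
print(np.round(M.T@(np.array(x[:3])-s['eef_pos']),1),'roll',round(np.degrees(s['eef_rot'][2])-x[3],1))
E
python3 go.py 459 -152 405 97
```

```text
2.25 [313.5 234.4 403.6] [ 1.7996e+02 -1.0000e-02  1.0874e+02] [ 1.1 -0.1  0.3] 17.2
[-412.6   13.7   -1.5] roll 11.7
```

Call:
send_rows([
  [[0,-45,1,0,6],[0,-95,3,0,12],[0,-145,5,0,12],[0,-195,6,0,12],[0,-245,8,0,12],[0,-295,10,0,12],[0,-345,11,0,12],[0,-385,13,0,12],[0,-410,14,0,12],[0,-410,14,0,12]],
])

```text
clock: 3.25
eef_pos: [460.9, -149.2, 402.4]
eef_rot: [-3.14, -0.001, 1.691]
wrist_force: [0.3, 0.1, -0.4]
finger_gap: 0.3
```

```bash
python3 go.py 457 -148 305 97
python3 - <<'E'
from h import *
s=manip.read_state();a=manip.camera('wrist');b=manip.camera('scene')
K=(449,-78,.115,21)
T=campose(a,s)
im=a['img'].copy()
for p in((0,109,199),(0,-52,215),(0,-111,150),(18,-52,215),(-18,-52,215),(0,-18,206)):
    q=proj(a,T,kp(K,p));print(p,np.round(q,1))
    cv2.circle(im,(int(q[0]),int(q[1])),3,(255,0,0),-1)
g=b['img'][130:250,310:470]
cv2.imwrite('pics/w1.png',np.vstack([im[:,:,::-1],cv2.resize(g,(266,200),interpolation=2)[:,:,::-1].repeat(1,0) if 0 else np.pad(cv2.resize(g,(266,200),interpolation=2)[:,:,::-1],((0,0),(0,374),(0,0)))]))
E
```

```text
3.25 [ 460.9 -149.2  402.4] [-1.799e+02 -4.000e-02  9.687e+01] [ 0.3  0.1 -0.4] 0.3
[ 1.6 -3.6 97.4] roll -0.1
(0, 109, 199) [320.6  -5.2]
(0, -52, 215) [320.2 168.8]
(0, -111, 150) [320.8 209.1]
(18, -52, 215) [338.2 168.9]
(-18, -52, 215) [302.2 168.7]
(0, -18, 206) [320.3 133.8]
```

View pics/w1.png

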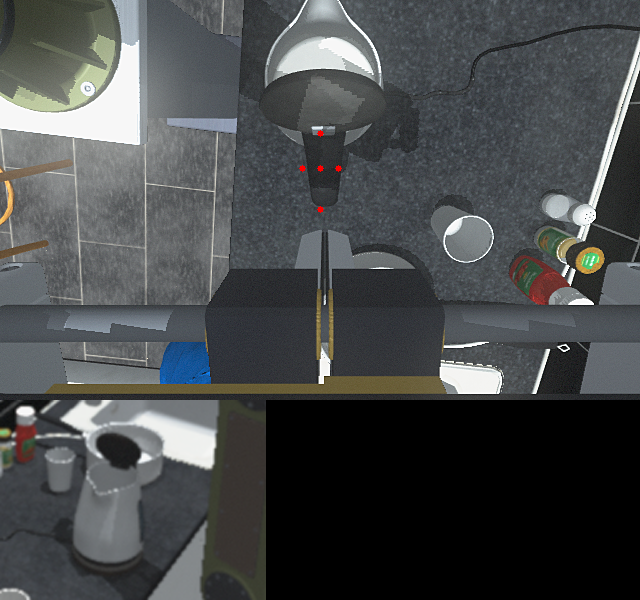

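The wrist view matches the model to within a few pixels, with the strap at about column 323 and rows 130-205. I'll zoom in once to refine the yaw.

Run:
```python
import cv2
cv2.imwrite('pics/w1c.png',cv2.resize(cv2.imread('pics/w1.png')[0:215,240:410],None,fx=2.7,fy=2.7,interpolation=2))
```

```text
(no output)
```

View pics/w1c.png

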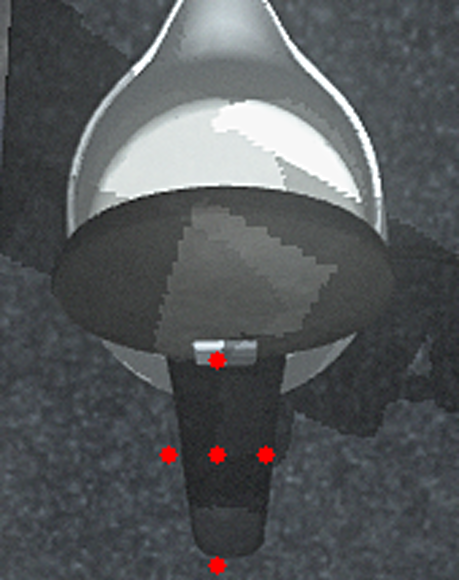

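The spout, hinge and strap lie at columns 323-325, so the yaw is about 7° and the jaws are aligned. The handle is within about 2 mm of the tool plane. Next I go down behind the lid and sweep it over in an arc.

Call:
send_rows([
  [[0,0,0,45,0],[0,0,0,87,0],[0,30,0,87,0],[0,50,0,87,0],[0,58,0,88,0],[0,66,0,90,0],[0,74,0,92,0],[0,81,0,95,0],[0,88,0,99,0],[0,95,0,103,0]],
])

```text
clock: 4.35
eef_pos: [448.7, -52.2, 300.1]
eef_rot: [-3.142, 0.0, 1.693]
wrist_force: [-0.0, -0.8, 1.5]
finger_gap: 0.5
```

Call:
send_rows([
  [[0,6,0,5,0],[0,11,0,11,0],[0,16,0,17,0],[0,21,0,24,0],[0,24,0,31,0],[0,27,0,39,0],[0,29,0,46,0],[0,30,0,51,0]],
])

```text
clock: 5.15
eef_pos: [445.0, -22.6, 248.7]
eef_rot: [-3.141, -0.0, 1.694]
wrist_force: [0.2, 1.7, 1.1]
finger_gap: 0.6
```

```bash
python3 go.py 457 -148 305 97
python3 - <<'E'
from h import *
a=manip.camera('wrist');b=manip.camera('scene')
g=cv2.resize(b['img'][130:250,310:470],(533,400),interpolation=2)
cv2.imwrite('pics/w2.png',np.hstack([cv2.resize(a['img'],None,fx=.4,fy=.4).repeat(1,0)[:,:,::-1] if 0 else np.pad(cv2.resize(a['img'],(256,160))[:,:,::-1],((0,240),(0,0),(0,0))),g[:,:,::-1]]))
E
```

```text
5.15 [445.  -22.6 248.7] [-1.7997e+02 -1.0000e-02  9.7040e+01] [0.2 1.7 1.1] 0.6
[-126.    -3.5  -56.4] roll 0.0
```

View pics/w2.png

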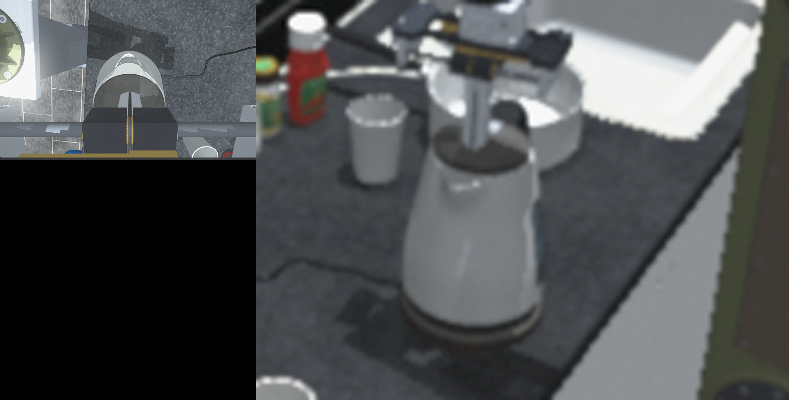

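The lid is almost down, with the finger at the front of it and the kettle undisturbed. Now I press down gently and watch the force.

Call:
send_rows([
  [[0,0,0,2,0],[0,0,0,3,0],[0,0,0,4,0],[0,0,0,4,0]],
])

```text
clock: 5.65
eef_pos: [445.1, -22.8, 245.4]
eef_rot: [3.142, 0.0, 1.694]
wrist_force: [-0.7, -0.1, -0.2]
finger_gap: 0.6
```

Call:
send_rows([
  [[0,0,0,1,0],[0,0,0,2,0],[0,0,0,2,0]],
])

```text
clock: 5.95
eef_pos: [445.4, -22.8, 244.5]
eef_rot: [3.14, 0.0, 1.694]
wrist_force: [-1.8, 0.9, 9.8]
finger_gap: 0.6
```

Call:
send_rows([
  [[0,0,0,1,0],[0,0,0,2,0],[0,0,0,2,0],[0,0,0,2,0]],
])

```text
clock: 6.35
eef_pos: [445.9, -22.8, 244.1]
eef_rot: [3.137, 0.001, 1.694]
wrist_force: [-6.5, 2.8, 25.3]
finger_gap: 0.0
```

That hit a stiff stop at 25 N at the expected height, so the lid is shut. Next I rise, open and move over the handle.

Call:
send_rows([
  [[0,0,0,-25,0],[0.3,0,0,-55,0],[1,-35,0,-65,0],[1,-75,0,-65,0],[1,-100,0,-65,0],[1,-107,0,-65,0],[1,-107,0,-65,0],[1,-107,0,-65,0]],
])

```text
clock: 7.15
eef_pos: [458.2, -128.2, 306.4]
eef_rot: [-3.141, -0.0, 1.694]
wrist_force: [-0.7, 0.1, 0.3]
finger_gap: 53.0
```

```bash
python3 go.py 457.8 -129.1 212 97
python3 - <<'E'
from h import *
s=manip.read_state();a=manip.camera('wrist');b=manip.camera('scene');T=campose(a,s)
K=(451.5,-77.5,.122,21)
im=a['img'].copy()
for p in((0,109,199),(18,-52,215),(-18,-52,215),(0,-111,150)):
    q=proj(a,T,kp(K,p));print(p,np.round(q,1));cv2.circle(im,(int(q[0]),int(q[1])),2,(255,0,0),-1)
g=cv2.resize(b['img'][140:230,340:440],(333,300),interpolation=2)
cv2.imwrite('pics/w3.png',np.hstack([np.pad(im[:,150:490],((0,0),(0,0),(0,0))),np.pad(g,((0,100),(0,0),(0,0)))])[:,:,::-1])
E
```

```text
7.15 [ 458.2 -128.2  306.4] [-1.7999e+02 -1.0000e-02  9.7060e+01] [-0.7  0.1  0.3] 53.0
[-0.9 -0.5 94.4] roll 0.1
(0, 109, 199) [322.5 -21.1]
(18, -52, 215) [346.9 215.3]
(-18, -52, 215) [298.3 215.3]
(0, -111, 150) [322.9 255.5]
```

View pics/w3.png

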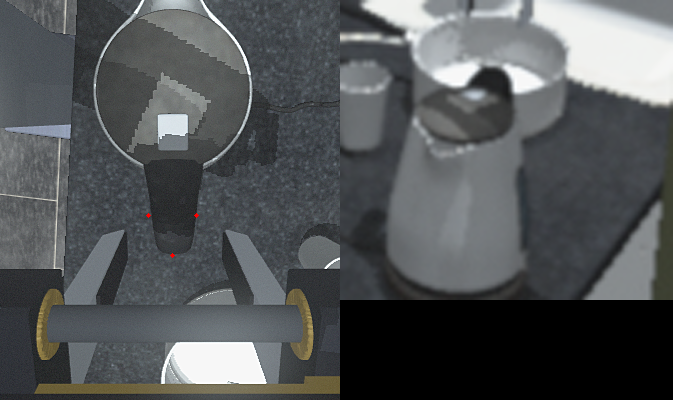

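The lid is flush in both views. The strap, at columns 302-347, is centred between the fingers at columns 276-372. Next I go down and grip at 60 N.

Call:
send_rows([
  [[1,0,0,0,0],[1,0,0,0,0],[1,0,0,0,0],[1,0,0,20,0],[1,0,0,45,0],[1,0,0,65,0],[1,0,0,80,0],[1,-1,0,90,0],[1,-1,0,95,0],[1,-1,0,95,0]],
], newtons=60)

```text
clock: 8.25
eef_pos: [458.3, -129.9, 211.3]
eef_rot: [-3.141, -0.0, 1.694]
wrist_force: [-0.4, -0.1, 0.7]
finger_gap: 94.0
```

Call:
send_rows([
  [[0,0,0,0,0],[0,0,0,0,0],[0,0,0,0,0],[0,0,0,0,0],[0,0,0,0,0],[0,0,0,0,0],[0,0,0,0,0],[0,0,0,0,0]],
], newtons=60)

```text
clock: 9.05
eef_pos: [458.3, -130.0, 211.5]
eef_rot: [-3.141, 0.0, 1.694]
wrist_force: [-2.0, -1.4, 0.6]
finger_gap: 38.1
```

Call:
send_rows([
  [[0,0,0,-1,0],[0,0,0,-3,0],[0,0,0,-6,0],[0,0,0,-10,0],[0,0,0,-15,0],[0,0,0,-20,0],[0,0,0,-25,0],[0,0,0,-29,0],[0,0,0,-32,0],[0,0,0,-33,0]],
])

```text
clock: 10.05
eef_pos: [458.4, -130.0, 244.8]
eef_rot: [3.141, 0.0, 1.694]
wrist_force: [0.4, 0.7, -4.1]
finger_gap: 37.9
```

```bash
python3 go.py 457.8 -129.1 212 97
python3 - <<'E'
from h import *
s=manip.read_state();print(np.round(s['moment'],2));a=manip.camera('wrist');b=manip.camera('scene')
g=cv2.resize(b['img'][130:230,330:450],(480,400),interpolation=2)
cv2.imwrite('pics/w4.png',np.hstack([a['img'][:,170:470],g])[:,:,::-1])
E
```

```text
10.05 [ 458.4 -130.   244.8] [1.7998e+02 1.0000e-02 9.7040e+01] [ 0.4  0.7 -4.1] 37.9
[ 0.9 -0.5 32.8] roll 0.0
[-0.36  0.05  0.01]
```

View pics/w4.png

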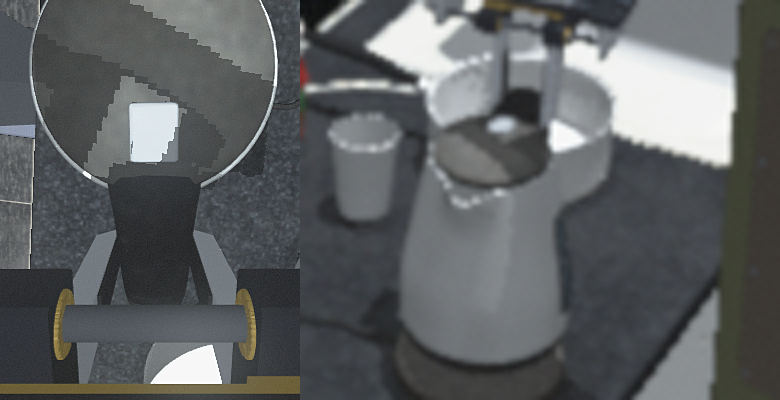

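The kettle is off its base with a clear gap, the lid is shut, and the strap is gripped between rows 235 and 300. Now I'll estimate the tilt from the lid button, using the view before and after.

Run:
```python
from h import *
c=manip.camera('wrist');s=manip.read_state()
def camT(pos,yaw):
    return campose(c,dict(eef_rot=[np.pi,0,yaw],eef_pos=pos))
T3=camT([458.2,-128.2,306.4],1.694);T4=camT([458.4,-130,244.8],1.694)
d=np.array([458.4-458.3,0,244.8-211.5])
# features px in w3 (full) at height 237, pred in w4 if rigid level
for n,uv,ob in(('btn top',(150+172,114),(170+154,102)),('rim left',(150+94,88),(170+31,65)),('rim right',(150+252,88),(170+277,65)),('btn bottom',(150+172,150),(170+154,162)),('strap front',(150+173,158),(170+154,178))):
    P=onz(c,T3,uv,237); q=proj(c,T4,P+d); print(n,np.round(q,1),'obs',ob)
    for t in(.05,.1,.15):  # spout down tilt about grasp point
        g=np.array([458.3,-130,221.]);ax=-np.array([np.cos(.122),np.sin(.122),0])
        print('   tilt',t,np.round(proj(c,T4,g+R.from_rotvec(ax*t).apply(P-g)+d),1))
```

```text
btn top [320.9 106.4] obs (324, 102)
   tilt 0.05 [320.9 104.9]
   tilt 0.1 [321. 104.]
   tilt 0.15 [321.1 103.6]
rim left [190.3  62.6] obs (201, 65)
   tilt 0.05 [194.3  62.6]
   tilt 0.1 [198.1  63.2]
   tilt 0.15 [201.8  64.3]
rim right [454.7  62.6] obs (447, 65)
   tilt 0.05 [450.8  62.6]
   tilt 0.1 [447.   63.2]
   tilt 0.15 [443.5  64.3]
btn bottom [320.9 165.3] obs (324, 162)
   tilt 0.05 [321.  162.9]
   tilt 0.1 [321.  160.8]
   tilt 0.15 [321.1 159. ]
strap front [322.5 178.1] obs (324, 178)
   tilt 0.05 [322.6 175.6]
   tilt 0.1 [322.6 173.4]
   tilt 0.15 [322.6 171.5]
```

Run:
```python
from h import *
from scipy.optimize import least_squares
c=manip.camera('wrist')
def rim(fn,off,wid,c0,cut,rows):
    im=cv2.imread(fn)[:,:wid].astype(float).max(2);pts=[]
    for r in rows:
        l=im[r]
        L=l[:c0-40];Rr=l[c0+40:]
        # outermost bright pixel run within plausible range
        for seg,o,side in((l[cut[0]:c0-40],cut[0],-1),(l[c0+40:cut[1]],c0+40,1)):
            i=int(np.argmax(seg))
            if seg[i]>150: pts.append((off+o+i,r))
    return np.array(pts,float)
A=rim('pics/w3.png',150,340,173,(85,260),range(50,125,5));B=rim('pics/w4.png',170,300,154,(22,288),range(15,140,8))
print(A.astype(int).tolist());print(B.astype(int).tolist())
cam=lambda p:campose(c,dict(eef_rot=[np.pi,0,1.694],eef_pos=p))
T3=cam([458.2,-128.2,306.4]);T4=cam([458.4,-130,244.8]);K=(451.5,-77.5,.122,21)
ax=-np.array([np.cos(.122),np.sin(.122),0]);g=np.array([458.3,-130,221.])
th=np.linspace(0,2*np.pi,720)
def curve(T,x0,yc,r,z,t,d):
    P=np.array([kp(K,(x0+r*np.cos(a),yc+r*np.sin(a),z)) for a in th])
    P=g+R.from_rotvec(ax*t).apply(P-g)+[0,0,d]
    f=200/np.tan(np.radians(c['vfov']/2));q=(P-T[:3,3])@T[:3,:3]
    return np.c_[c['cx']+f*q[:,0]/q[:,2],c['cy']+f*q[:,1]/q[:,2]]
def res(C,pts): return [np.min(np.hypot(*(C-p).T)) for p in pts]
for z in(200,206,211,216):
    o=least_squares(lambda v:res(curve(T3,v[0],v[1],v[2],z,0,0),A)+res(curve(T4,v[0],v[1],v[2],z,v[3],33.3),B),[0,35,55,.05],loss='soft_l1',diff_step=1e-3)
    print(z,np.round(o.x,3),round(o.cost,2))
```

```text
[[254, 50], [390, 50], [252, 55], [393, 55], [249, 60], [395, 60], [248, 65], [396, 65], [246, 70], [398, 70], [245, 75], [399, 75], [245, 80], [400, 80], [245, 85], [400, 85], [244, 90], [400, 90], [244, 95], [400, 95], [245, 100], [400, 100], [246, 105], [399, 105], [247, 110], [398, 110], [248, 115], [397, 115], [250, 120], [395, 120]]
[[210, 15], [436, 15], [207, 23], [439, 23], [205, 31], [441, 31], [203, 39], [443, 39], [201, 47], [444, 47], [201, 55], [445, 55], [201, 63], [445, 63], [201, 71], [445, 71], [201, 79], [445, 79], [202, 87], [444, 87], [204, 95], [442, 95], [206, 103], [441, 103], [208, 111], [438, 111], [212, 119], [434, 119], [202, 127], [430, 127], [201, 135], [426, 135]]
200 [3.3000e-01 3.5144e+01 5.6276e+01 3.8000e-02] 40.29
206 [ 0.349 34.828 54.917  0.06 ] 40.52
211 [ 0.367 34.484 53.838  0.081] 40.69
216 [ 0.398 34.04  52.781  0.102] 41.04
```

The tilt estimate is 0.04-0.10 rad spout-down, which is within limits. Now I lift on gently and compare views for creep.

Call:
send_rows([
  [[0,0,0,-3,0],[0,0,0,-9,0],[0,0,0,-18,0],[0,0,0,-30,0],[0,0,0,-43,0],[0,0,0,-56,0],[0,0,0,-69,0],[0,0,0,-79,0],[0,0,0,-86,0],[0,0,0,-90,0]],
])

```text
clock: 11.25
eef_pos: [458.4, -129.9, 335.1]
eef_rot: [3.141, 0.0, 1.694]
wrist_force: [0.1, -0.3, -4.6]
finger_gap: 37.9
```

```bash
python3 go.py 510 139 335 97
cat > tilt.py <<'E'
from h import *
from scipy.optimize import least_squares
import sys
s=manip.read_state();a=manip.camera('wrist');im=a['img'].max(2).astype(float)
print('moment',np.round(s['moment'],2))
out=[]
for r in(15,39,63,87,111):
    out.append((r,192+int(np.argmax(im[r,192:284])),364+int(np.argmax(im[r,364:458]))))
print('rim',out)
cv2.imwrite(f'pics/{sys.argv[1]}.png',a['img'][:,:,::-1])
# shift vs w4
w=cv2.imread('pics/w4.png')[:,:300];g=a['img'][:,170:470,::-1]
A=cv2.cvtColor(w,6)[165:225].astype(np.float32);B=cv2.cvtColor(np.ascontiguousarray(g),6)[165:225].astype(np.float32)
print('shift',np.round(cv2.phaseCorrelate(A,B),2))
E
python3 tilt.py t5
```

```text
11.25 [ 458.4 -129.9  335.1] [1.7998e+02 1.0000e-02 9.7030e+01] [ 0.1 -0.3 -4.6] 37.9
[2.606e+02 8.410e+01 1.000e-01] roll 0.0
moment [-0.32  0.   -0.03]
rim [(15, 210, 436), (39, 203, 443), (63, 201, 445), (87, 202, 444), (111, 208, 438)]Traceback (most recent call last):
  File "tilt.py", line 14, in <module>
    print('shift',np.round(cv2.phaseCorrelate(A,B),2))
                  ~~~~~~~~^^^^^^^^^^^^^^^^^^^^^^^^^^^
    return _wrapfunc(a, 'round', decimals=decimals, out=out)
    return _wrapit(obj, method, *args, **kwds)
    conv = _array_converter(obj)
ValueError: setting an array element with a sequence. The requested array has an inhomogeneous shape after 1 dimensions. The detected shape was (2,) + inhomogeneous part.
```

The rim pixels match the last view, so the grip isn't creeping. Now I carry it over with smooth ramps.

Call:
send_rows([
  [[0,2,1,0,0],[0,7,2,0,0],[0,15,5,0,0],[0,28,9,0,0],[0,43,14,0,0],[0,60,19,0,0],[0,77,25,0,0],[0,94,30,0,0],[0,111,36,0,0],[0,128.5,41.5,0,0]],
])

```text
clock: 12.3
eef_pos: [483.8, 4.4, 334.3]
eef_rot: [-3.141, -0.0, 1.694]
wrist_force: [-0.0, -0.8, -3.6]
finger_gap: 38.2
```

Call:
send_rows([
  [[0,17,5.5,0,0],[0,34,11,0,0],[0,51.5,16.5,0,0],[0,68.5,22,0,0],[0,84.5,27.5,0,0],[0,99,32,0,0],[0,111.5,36,0,0],[0,121,39,0,0],[0,127.5,41,0,0],[0,132.5,42.5,0,0]],
])

```text
clock: 13.3
eef_pos: [509.8, 139.8, 334.4]
eef_rot: [-3.141, 0.0, 1.694]
wrist_force: [0.0, -0.0, -3.8]
finger_gap: 38.3
```

Call:
send_rows([
  [[0,0,0,0,0],[0,0,0,0,0],[0,0,0,0,0],[0,0,0,0,0],[0,0,0,0,0]],
])

```text
clock: 13.8
eef_pos: [509.8, 139.2, 334.5]
eef_rot: [3.141, 0.0, 1.693]
wrist_force: [-0.3, 0.4, -4.2]
finger_gap: 37.6
```

```bash
python3 go.py 510 139 335 97; sed -i '/phaseCorr/d' tilt.py; python3 tilt.py t6
python3 - <<'E'
from h import *
b=manip.camera('scene');t=manip.camera('top')
s=manip.read_state();p=s['eef_pos']
T=campose(t);S=campose(b)
sp=np.array([p[0]-20.1,p[1]+160.7,325]);print('spout',sp,proj(t,T,sp),proj(b,S,sp),'mug',proj(t,T,(489.8,300.1,94)),proj(b,S,(489.8,300.1,94)))
A=cv2.resize(b['img'][120:300,270:450],(500,500),interpolation=2);B=cv2.resize(t['img'][170:290,230:400],(0,0),fx=1.76,fy=1.76,interpolation=2)
B=B[:, :300];B=np.pad(B,((0,500-B.shape[0]),(0,0),(0,0)))
cv2.imwrite('pics/f.png',np.hstack([A,B])[:,:,::-1]);cv2.imwrite('pics/top_f.png',t['img'][:,:,::-1]);cv2.imwrite('pics/scene_f.png',b['img'][:,:,::-1])
E
```

```text
13.8 [509.8 139.2 334.5] [179.99   0.    97.02] [-0.3  0.4 -4.2] 37.6
[-0.2  0.2 -0.5] roll 0.0
moment [-0.31  0.02 -0.  ]
rim [(15, 210, 436), (39, 202, 443), (63, 200, 445), (87, 201, 444), (111, 208, 443)]
spout [489.65626988 300.00692381 325.        ] [251.65432579 215.65268239] [315.33937757 194.95396687] mug [259.98699465 227.21586704] [316.81526398 250.48914991]
```

View pics/f.png

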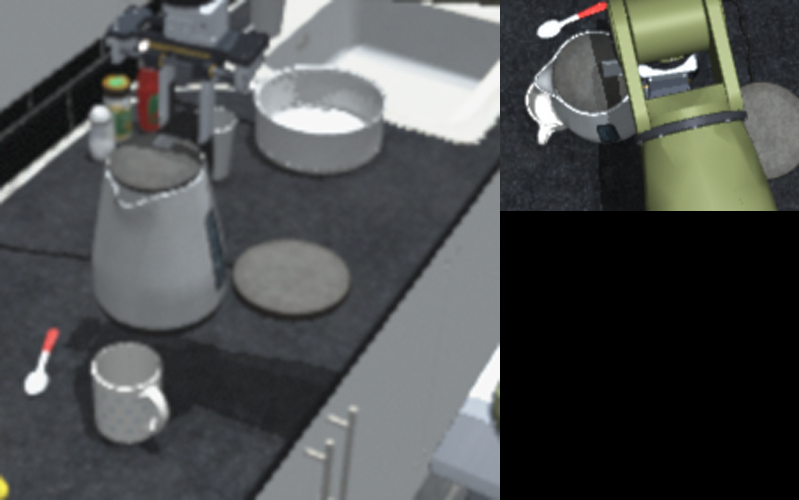

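The scene view shows the spout tip at (314,194), and the model predicts (315,195). The mug, spoon and base look undisturbed. As a last check I'll get the tilt from the foot outline in the scene view, then check that the other things haven't moved.

Run:
```python
from h import *
s=manip.read_state();p=s['eef_pos'];b=manip.camera('scene');S=campose(b);t=manip.camera('top')
K0=np.array([458.3,-130,211.5]);K=(451.5,-77.5,.122,21);g=np.array([458.3,-130,221.]);ax=-np.array([np.cos(.122),np.sin(.122),0])
k=manip.silhouettes('kettle',b)[0];m=k['pixels'];ys,xs=np.where(m);print('mask',k['conf'],xs.min(),xs.max(),ys.max(), 'low rows mean col',[round(xs[ys==r].mean(),1) for r in range(ys.max()-8,ys.max()+1,2)])
for tt in(-.05,0,.05,.1,.15):
    q=np.array([proj(b,S,g+R.from_rotvec(ax*tt).apply(kp(K,(81*np.cos(a),31+81*np.sin(a),2))-g)+p-K0) for a in np.linspace(0,6.283,200)])
    sp=proj(b,S,g+R.from_rotvec(ax*tt).apply(kp(K,(0,109,199))-g)+p-K0)
    i=q[:,1].argmax();print(tt,'foot L,R,bottom',np.round([q[:,0].min(),q[:,0].max(),*q[i]],1),'spout',np.round(sp,1))
for n in('mug','tumbler','lemon','teaspoon'):
    print(n,[np.round(r['rect']).tolist() for r in manip.find_in(n,b)[:1]],[np.round(r['rect']).tolist() for r in manip.find_in(n,t)[:1]])
```

```text
mask 0.85 303 350 241 low rows mean col [np.float64(326.5), np.float64(326.5), np.float64(326.5), np.float64(326.0), np.float64(326.5)]
-0.05 foot L,R,bottom [301.5 349.2 325.6 240.9] spout [315.2 188. ]
0 foot L,R,bottom [302.9 350.3 326.1 240.9] spout [315.2 190.2]
0.05 foot L,R,bottom [304.3 351.4 327.4 240.8] spout [315.3 192.3]
0.1 foot L,R,bottom [305.7 352.6 328.  240.5] spout [315.4 194.3]
0.15 foot L,R,bottom [307.2 353.7 329.4 240.1] spout [315.7 196.3]
mug [] [[243.0, 218.0, 24.0, 35.0]]
tumbler [[344.0, 162.0, 9.0, 23.0]] [[427.0, 146.0, 30.0, 30.0]]
lemon [[252.0, 290.0, 22.0, 17.0]] [[182.0, 196.0, 20.0, 26.0]]
teaspoon [[279.0, 243.0, 8.0, 20.0]] []
```

```bash
python3 -c "
from cell import manip
s=manip.read_state();print(s['clock'],s['eef_pos'],s['wrist_force'],s['finger_gap']);print(manip.sign_off())"
```

```text
14.5 [509.749911   139.41118667 334.42501369] [ 0.02990777  0.49738349 -4.28339381] 38.105930378471854
the job is handed in; nothing more can be done
None
```

I shut the lid, lifted the kettle by its handle at 60 N and carried it to the mug. I handed the job in at 14.5 s with the kettle still held there. No verdict was reported.

- **Lid:** I swept it over with closed fingers and pressed to 25 N against a firm stop at the expected height. It looked flush in both views.
- **Spout position:** by the model it is within about 1 mm of the mug mouth's centre. The spout seen in the pictures is within about 6 mm of that. It is about 335 mm above the worktop, with the underside at about 144 mm.
- **Level:** my tilt estimates disagreed somewhat. The foot outline gave 0 to 0.03 rad spout-down, and the rim and spout lip gave 0.04 to 0.10. All are under the 0.14 limit. The rim stayed within about 1 pixel through the carry, except one edge reading that was 5 pixels off, so I saw no sign of the grip creeping.
- **Other things:** the tumbler and lemon were re-detected where they started. The detector missed the mug in the final scene picture and the spoon in the final top picture, and its box for the mug in the top picture was partly covered. By eye both stood where they were. The base was judged by eye only and looked undisturbed.

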